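# Hold the angle bracket against the pastry board's raised flour guard

## Robot

A 6-joint arm with a two-finger parallel gripper is mounted at the origin on the work surface; the furniture and walls round the work are solid. World frame = base frame: x ahead of the robot, y to its left, z up, the work surface at z = 0. Lengths are in m, angles in rad, forces in N, time in s.
With the tool pointing down it reaches from about 0.25 to 0.725 m from the base axis. Payload 4 kg.
Tool frame: the origin (TCP) lies midway between the tips of the shut fingers; the grasp point (between the pads) lies grip_point_offset behind it (grip_point_offset is the distance from the TCP to the grasp point, in m); z points along the fingers, y is the line along which they close (so a half turn about z gives the same grasp; the last joint's range is limited). The gripper opens to 85 mm and grips with 20 to 120 N. Pads are 22 mm wide; open, the fingers measure 114 mm over their backs; the gripper's body (76 mm by 85 mm) begins 54 mm behind the grasp point. The pads swing forward as they close: fully open they stand 13 mm farther back than shut.
Start: joints at [-1.123, 0.241, 0.005, 1.335, 0, 1.571], TCP at [0.216, -0.451, 0.192] pointing down, gripper open.
Joint ranges: [-2.72, 2.72], [-1.05, 1.87], [-1.09, 1.28], [-1.99, 2.15], [-1.42, 1.44], [-3.14, 3.14]. Speed limits (rad/s): [2.79, 2.79, 3.14, 3.14, 3.14, 3.14].

## Interface

Orientations are given as a unit quaternion [x, y, z, w].
In Python, from workcell import * gives the robot as it stands. The module is installed in compiled form; this text tells all that it offers.
- The arm moves only by the tool arm_command, never from a script. Its arguments are lists of equal length, an entry for each row: "slide": the shift along the tool's x, y, z in cm, a list of three; "spin": the turn about the tool's z in degrees. A call has exactly 5 rows; each row is the pose to reach, as a shift and turn from the pose commanded when the call began, along the tool's axes at that moment; what a row does not reach only later rows make up. A row lasts 1/8 s, in which the tool goes at most 62.5 mm and 10.7 degrees, less where a joint would pass 70% of its speed; a pose out of reach is approached as far as the arm can. A call with a gripper value outside its range is refused whole. "jaw" is the finger opening in cm, from 0 to 8.54, set as the call begins (left out, the last holds). The fingers move at their own pace and stop on an object; the grip force is fixed at half the most. Time passes only in rows, so rows that repeat a pose let the fingers close, or fill a call up. It gives the time, the measured TCP pose, the force, the opening and the grip force at its end, in the units of the state.
- get_obs(): the state, without advancing time (a new reading comes with each control period).
- camera(name): name is "scene" or "top"; returns a dict with "pixels" (400x640x3 uint8, red, green, blue), "range_z" (400x640 float32, m along the optical axis (not along the pixel's ray), 0 where there is no reading), "intrinsics" (3x3 intrinsics, pixels), "rvec" (rotation vector, rad) and "tvec" (3), from world to camera coordinates, as OpenCV has them. Camera axes: x right, y down, z forward; pixel columns grow to the right and rows downward; lengths in m; the calibration is good to about 2 mm. A picture is of the moment at which its call begins.
- job_done(): hands the job in; it is judged then, once.
Trained networks look in a picture, given as the dict that the camera call returned (one of the last four; its "shot" number tells which), for a name from the list of things; names that differ only in an ending like _2 or _b are one class to them, and where a whole thing is asked for, a point or a joint stands for the part that bears it (a point fixed in the world has none). Each returns a list of dicts, best first, with "confidence" (0 to 1); they miss things now and then, are a little off and sometimes report something else, mostly with a low value. They report only what shows in the picture. A call takes as long as a camera call.
- recognise(picture, thing): "centre" ([column, row] in pixels, amid what is visible of it).
- landmark_of(picture, thing): "centre" ([column, row] in pixels: a listed point, or the origin of a listed thing).
The state is a dict: "clock": time; "joint_pos": joint angles; "joint_vel": joint speeds; "tau": joint torques, N m; "eef_pos": TCP position; "tool_rot": TCP orientation; "ft_force": force on the tool from outside, world axes, zero at the start; "ft_torque": the same for the moment, N m; "grip_width": finger opening in m; "grasp_force": force on a finger pad.
Only numpy, scipy, OpenCV 4.12 (cv2) and the standard library are available. Lean on these libraries where they do the work, as an engineer would, in place of code of your own. Each camera call takes 0.05 s, during which the arm holds its last target. There are 200 camera calls.

## Task

Fold the white flour guard on the pastry board up until it stands upright against its two stop posts, and set the blue angle bracket flat on the board between the two black lines, its upright plate facing the guard and flat against it. Finish while holding it there with the fingers: keep pressing it steadily against the guard with about 10 N, so that a colleague can screw it down; do not let go at the end. Leave the cakes and the little stamp where they are.

Things in the scene. Friction and masses are not known exactly. Their poses are not given: they have to be found in the camera images.
- board: wooden pastry board, fixed, 160 (x) by 250 (y) by 18 mm; origin under its centre, x towards the back edge with the guard, z up. Hinge line along y at x = 50, z = 25 mm; behind it two dark stop posts at y = 95 and -95 mm, 54 mm above the table. Two black lines on top at y = 62 and -62 mm, from x = -25 to 35 mm: the bracket belongs centred between them
- guard_foot (a point): point on the board's top at the middle of the foot of the guard's front face when the guard is upright (board x = +45 mm, y = 0, z = 18 mm); its axes are those of the board. The bracket's upright plate meets the guard there
- guard (a joint): angle of the flour guard, rad: 0 flat forward over the board, 1.571 upright against its posts (limit). It starts half folded, leaning towards the robot, at 0.7 to 1.1. The stiff hinge (0.08 N m) stays where it is left. Lift it from its front (lower) side, following its arc: a level push on the edge jams when it lies low
- guard_edge (a point): middle of the guard's free edge, 66 mm from the hinge line. The guard is a white panel with a metal edge, 230 mm wide along the board's y and 10 mm thick; upright, its top is 91 mm above the table and its front face is 5 mm in front of the hinge line
- bracket: loose blue angle bracket, 0.1 to 0.21 kg, on the table at the left; origin under its foot's centre. Foot 50 (x) by 110 (y) by 10 mm; upright plate 10 thick, 45 mm high at the +x end, its outer face (x = 25 mm) goes against the guard; behind it a rib to grip, 20 mm thick along y, x = -22 to 15 mm, 55 mm high. Its +x starts within 0.5 rad of the robot's +x
- bracket_rib (a point): middle of the top of the bracket's rib (bracket x = -3 mm, y = 0, z = 55 mm). The foot has a smooth nylon sole that slides easily (friction about 0.15), but weight put on the bracket adds drag, which takes up some of the push
- bracket_face (a point): middle of the outer face of the bracket's upright plate, the one that goes against the guard (bracket x = 25 mm, y = 0, z = 30 mm)
- pumpkin_cake: small purple pumpkin-shaped cake, 50 x 46 x 40 mm, behind the board; origin under its centre; leave it alone
- blue_cake: light blue oval cake, 44 x 56 x 20 mm, behind the board; leave it alone
- green_cake: dark green round cake, 40 x 50 x 30 mm, at the right edge of the table; leave it alone
- purple_cake: purple oval cake, 43 x 61 x 23 mm, at the left edge of the table beyond the bracket; leave it alone
- stamp: small white plunger stamp, 46 mm across and 43 mm high, in front of the green scale; leave it alone

How it is judged:
At the end, for the whole second after the job is handed in: Guard upright (over 1.5 rad). Bracket standing on the board within 12 mm of the middle between the lines, within 0.08 rad of square and upright, its plate within 6 mm of the guard, pressed on it with 4 to 20 N, touched by the fingers with over 3 N, and still (value of joint guard above 1.5 rad and y of bracket in the frame of board between -0.012 and 0.012 m and z of bracket in the frame of board between 0.014 and 0.022 m and angle between bracket's own z axis and vertical below 0.08 rad and angle between the x axis of bracket and the x axis of board, either way round below 0.08 rad and x of bracket_face in the frame of guard_foot between -0.006 and 0.006 m and contact force between bracket and guard between 4 and 20 N and contact force between the fingers and bracket above 3 N and linear speed of bracket below 0.01 m/s); the arm keeps its last pose, push and grip.
It fails at once if the pumpkin cake is moved more than 3 cm (distance of pumpkin_cake from where it was at the start of the episode above 0.03 m).
It fails at once if the blue cake is moved more than 3 cm (distance of blue_cake from where it was at the start of the episode above 0.03 m).
It fails at once if the green cake is moved more than 3 cm (distance of green_cake from where it was at the start of the episode above 0.03 m).
It fails at once if the stamp is moved more than 3 cm (distance of stamp from where it was at the start of the episode above 0.03 m).
It fails at once if the purple cake is moved more than 3 cm (distance of purple_cake from where it was at the start of the episode above 0.03 m).
It also fails if it takes over 72 s, if anything falls off the work surface, if the arm or the gripper's body presses on something with over 40 N, if the wrist force passes 120 N, or if a joint passes its speed limit or range.

## Working session

There is one attempt and no reset: what is moved stays moved. The work goes in short steps, Python scripts to look and compute and a tool call to move; the robot and the scene stay as the last step left them, time stands still between calls to the robot, and variables do not carry over. Pictures are saved under pics/ and viewed, at most 10 in all, crops included, and the job is handed in when it is done.

Besides the shell and the picture viewer there is one more tool, called as name(argument=value, ...), one argument or row to a line, values as JSON. arm_command: Moves the arm, as the interface text tells. Its arguments: {"type":"object","properties":{"slide":{"type":"array","items":{"type":"array","items":{"type":"number"}}},"spin":{"type":"array","items":{"type":"number"}},"jaw":{"type":"number"}},"required":["slide","spin"]}

```bash
mkdir -p pics; cat > h.py <<'E'
from workcell import *
import numpy as np, cv2
from scipy.spatial.transform import Rotation as R
def shot(n): return camera(n)
def world(p,u,v,z=None):
    """pixel -> world by depth (z None) or by plane height z"""
    M=cv2.Rodrigues(np.array(p["rvec"],float))[0]; t=np.array(p["tvec"],float).ravel()
    ray=np.linalg.inv(p["intrinsics"])@[u,v,1]; c=-M.T@t; d=M.T@ray
    if z is None:
        a=p["range_z"][int(round(v))-1:int(round(v))+2,int(round(u))-1:int(round(u))+2]; a=a[a>0]
        s=np.median(a) if a.size else np.nan
    else: s=(z-c[2])/d[2]
    return c+s*d
def cloud(p):
    M=cv2.Rodrigues(np.array(p["rvec"],float))[0]; t=np.array(p["tvec"],float).ravel()
    h,w=p["range_z"].shape; u,v=np.meshgrid(np.arange(w),np.arange(h))
    r=np.stack([u,v,np.ones_like(u)],-1)@np.linalg.inv(p["intrinsics"]).T*p["range_z"][...,None]
    return (r-t)@M
def save(p,f): cv2.imwrite(f,p["pixels"][...,::-1])
np.set_printoptions(precision=4,suppress=True)
E
python3 - <<'E'
from h import *
o=get_obs(); print({k:np.array(v) for k,v in o.items()})
for n in ("scene","top"):
    p=shot(n); save(p,f"pics/{n}0.png")
    for th in "board guard_foot guard_edge bracket bracket_rib bracket_face pumpkin_cake blue_cake green_cake purple_cake stamp".split():
        for l in landmark_of(p,th)[:2]: print(n,th,l["centre"],round(l["confidence"],2),world(p,*l["centre"]))
E
```

```text
{'clock': array(0.), 'joint_pos': array([-1.123 ,  0.2414,  0.0037,  1.3352,  0.    ,  1.5708]), 'joint_vel': array([-0.0012, -0.0007,  0.0005,  0.0003,  0.0005, -0.0002]), 'tau': array([  0.0016, -37.2316,  25.2408,   0.017 ,   0.0001,  -0.    ]), 'eef_pos': array([ 0.2162, -0.45  ,  0.1909]), 'tool_rot': array([ 0.975 ,  0.222 , -0.0002, -0.001 ]), 'ft_force': array([0.37  , 1.0571, 0.7333]), 'ft_torque': array([ 0.0058,  0.0206, -0.0458]), 'grasp_force': array(0.), 'grip_width': array(0.0855)}
scene guard_foot [343.9, 190.0] 0.58 [ 0.5571 -0.071   0.0459]
scene guard_edge [357.8, 172.9] 0.87 [ 0.5443 -0.1574  0.0732]
scene bracket [305.8, 271.8] 0.68 [0.4979 0.3016 0.0101]
scene bracket_rib [308.4, 253.7] 0.89 [0.4969 0.2894 0.0551]
scene bracket_face [295.4, 261.9] 0.66 [0.5165 0.3171 0.0437]
scene green_cake [347.7, 167.7] 0.6 [ 0.6075 -0.2261  0.0532]
scene purple_cake [243.7, 283.1] 0.81 [0.5992 0.4078 0.0189]
scene purple_cake [360.1, 195.0] 0.23 [ 0.5174 -0.1159  0.0162]
scene stamp [356.9, 236.3] 0.49 [0.4445 0.1026 0.0074]
top board [377.3, 223.5] 0.9 [ 0.5339 -0.1504  0.0186]
top guard_foot [373.8, 211.7] 0.73 [ 0.5638 -0.137   0.0512]
top guard_foot [331.6, 146.4] 0.33 [ 0.7621 -0.0241  0.0164]
top guard_edge [382.8, 220.1] 0.69 [ 0.5379 -0.1578  0.0726]
top bracket [222.0, 237.4] 0.87 [0.497  0.2824 0.0529]
top bracket_rib [218.1, 236.7] 0.96 [0.4989 0.2925 0.0557]
top bracket_face [220.1, 227.5] 0.68 [0.5254 0.2911 0.0418]
top pumpkin_cake [357.0, 153.7] 0.47 [ 0.7352 -0.0965  0.031 ]
top green_cake [446.5, 180.9] 0.59 [ 0.6543 -0.3524  0.0209]
top purple_cake [187.0, 199.4] 0.65 [0.6091 0.3934 0.0215]
top purple_cake [221.4, 227.5] 0.55 [0.5252 0.2872 0.0429]
top stamp [290.4, 253.8] 0.73 [0.4505 0.0949 0.0426]
```

View pics/top0.png

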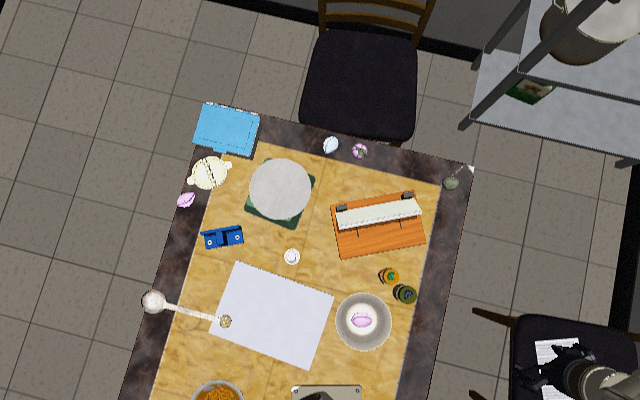

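View pics/scene0.png

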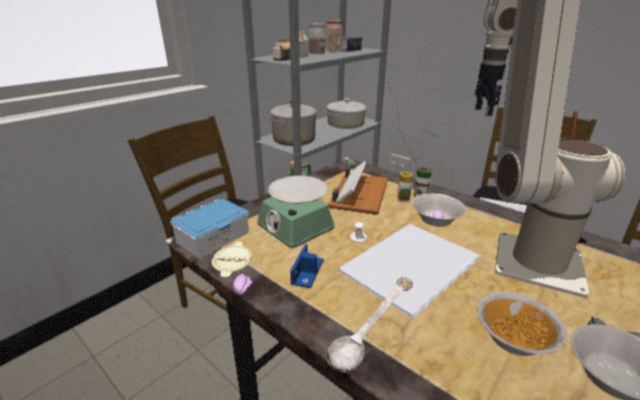

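The top view shows the board at about (378,225) with the guard leaning over its back half, posts at (341,208) and (407,195), and the bracket at (222,237) with its plate towards the back. The stamp is at (291,256), the scale at (281,190) and the spice jars at (388,276) and (405,293). The scene view agrees: the bracket is at (307,268) and the guard at (350,183). Next I fit the geometry.

```bash
cat > fit.py <<'E'
from h import *
def rect(P):
    r=cv2.minAreaRect((P[:,:2]*1000).astype(np.float32)); return np.round(r[0],1),np.round(r[1],1),round(r[2],1)
p=shot("top"); C=cloud(p); hsv=cv2.cvtColor(p["pixels"],cv2.COLOR_RGB2HSV)
U,V=np.meshgrid(np.arange(640),np.arange(400))
def box(a,b,c,d): return (U>=a)&(U<=b)&(V>=c)&(V<=d)
blue=box(190,260,215,260)&(hsv[...,1]>130)&(hsv[...,0]>95)&(hsv[...,0]<130)
z=C[...,2]
print("blue all",rect(C[blue]),blue.sum())
for lo,hi in ((0.003,.018),(.038,.05),(.05,.065)):
    m=blue&(z>lo)&(z<hi); print(lo,m.sum(),C[m].mean(0),rect(C[m]) if m.sum()>3 else "")
org=box(322,435,185,265)&(z>.010)&(z<.024)&(hsv[...,0]<14)&(hsv[...,1]>120)
print("board",org.sum(),rect(C[org]),np.median(z[org]))
wh=box(322,435,185,265)&(z>.028)&(hsv[...,1]<60)&(hsv[...,2]>150)
P=C[wh]; c=P.mean(0); n=np.linalg.svd(P-c)[2][2]; n*=np.sign(n[2]); print("guard",len(P),c,n,"tilt from horizontal",np.arccos(n[2]),"res",np.std((P-c)@n),"yaw",np.degrees(np.arctan2(n[1],n[0])),rect(P),P[:,2].min(),P[:,2].max())
pd=box(322,435,185,265)&(z>.045)&(hsv[...,2]<90)
n_,l,s,ce=cv2.connectedComponentsWithStats(pd.astype(np.uint8))
for i in range(1,n_):
    if s[i,4]>8: print("dark",ce[i],s[i,4],C[l==i].mean(0))
# heights of obstacles
for nm,b in dict(jar1=(380,398,266,284),jar2=(395,415,283,303),scale=(245,320,155,230),bowl=(335,393,290,350),stamp=(283,300,246,266),ladle=(142,232,290,330)).items():
    m=box(*b); print(nm,"zmax",np.percentile(z[m],99), C[m&(z>.02)].min(0) if (m&(z>.02)).any() else "",C[m&(z>.02)].max(0) if (m&(z>.02)).any() else "")
E
python3 fit.py
```

```text
blue all (array([486.4, 177. ]), array([341.6,  73.5]), 82.7) 650
0.003 351 [0.4964 0.2867 0.0096] (array([496.9, 289.7]), array([ 42.6, 109.5]), 11.4)
0.038 146 [0.516  0.2911 0.0443] (array([500.5, 289.6]), array([ 46.4, 107.6]), 10.4)
0.05 96 [0.4962 0.2893 0.0539] (array([495.9, 290.3]), array([37.5, 19.2]), 8.6)
board 187 (array([ 532.2, -148.9]), array([154.9, 244. ]), 10.3) 0.01779453197711335
guard 1421 [ 0.5576 -0.1457  0.0608] [0.9769 0.1667 0.1338] tilt from horizontal 1.4366306082578675 res 0.013315398413667256 yaw 9.685665256764356 (array([ 542. , -108.8]), array([105.3, 315.4]), 24.8) 0.028029747855179428 1.1500139734722674
dark [406.4762 196.619 ] 21 [ 0.605  -0.2291  0.0512]
dark [341. 209.] 20 [ 0.572  -0.0462  0.0535]
jar1 zmax 0.10190944685458979 [ 0.3668 -0.1886  0.0202] [0.4281 0.0123 1.15  ]
jar2 zmax 0.11006612754051526 [ 0.3202 -0.2289  0.0226] [0.4281 0.0123 1.15  ]
scale zmax 0.12568569203946972 [0.4281 0.0123 0.0201] [0.7371 0.2273 1.15  ]
bowl zmax 0.05130703414418381 [ 0.1948 -0.1873  0.02  ] [0.4281 0.0123 1.15  ]
stamp zmax 0.04559940870692549 [0.4281 0.0123 0.0375] [0.4555 0.1072 1.15  ]
ladle zmax 0.04305883939608048 [0.2536 0.0123 0.0202] [0.4281 0.5065 1.15  ]
```

```bash
cat > fit2.py <<'E'
from h import *
p=shot("top"); C=cloud(p); C[p["range_z"]<=0]=np.nan; z=C[...,2]
hsv=cv2.cvtColor(p["pixels"],cv2.COLOR_RGB2HSV); U,V=np.meshgrid(np.arange(640),np.arange(400))
def box(a,b,c,d): return (U>=a)&(U<=b)&(V>=c)&(V<=d)
Rb=R.from_euler('z',10.3,degrees=True).as_matrix(); O=np.array([.532,-.149,0])
B=(C-O)@Rb
m=(abs(B[...,0])<.09)&(abs(B[...,1])<.10)&(z>.03)&(z<.12)&(hsv[...,1]<60)
P=B[m]; print(m.sum(),P.min(0),P.max(0))
s=np.polyfit(P[:,0],P[:,2],1); n=np.linalg.svd(P-P.mean(0))[2][2]; n*=np.sign(n[2])
print("slope angle",np.arctan(s[0]),"normal",n,"angle",np.arccos(n[2]),"res",np.std((P-P.mean(0))@n), P.mean(0))
for nm,b in dict(jar1=(380,398,266,284),jar2=(395,415,283,303),scale=(245,320,155,230)).items():
    k=box(*b)&(z>.06)&(z<.2); print(nm,np.percentile(C[k],[1,99],axis=0))
E
python3 fit2.py
```

```text
1277 [ 0.0013 -0.0999  0.03  ] [0.0691 0.1    0.0807]
slope angle -0.6378658728968891 normal [ 0.6376 -0.0038  0.7703] angle 0.6914411537632944 res 0.005317706325364431 [0.0274 0.0001 0.0566]
jar1 [[ 0.3681 -0.1883  0.0636]
 [ 0.4095 -0.149   0.1002]]
jar2 [[ 0.3216 -0.2285  0.0618]
 [ 0.3645 -0.187   0.1099]]
scale [[0.5383 0.0402 0.0667]
 [0.698  0.2068 0.126 ]]
```

arm_command(
  slide=[
    [0, 0, 0],
    [0, 0, 0],
    [1, -1, 0],
    [3, -3, 0],
    [6, -6, 0],
  ],
  spin=[5, 10, 15.3, 15.3, 15.3],
  jaw=0,
)

```text
clock: 1.92
eef_pos: [0.2448, -0.3705, 0.1917]
tool_rot: [0.996, 0.089, 0.0, 0.0]
ft_force: [-0.4, -1.0, 0.5]
grip_width: -0.0003
grasp_force: 0.0
```

arm_command(
  slide=[
    [4, -2.5, 0],
    [9, -5, 0],
    [14, -8, 0],
    [19, -11, 0],
    [24, -13.6, 0],
  ],
  spin=[0, 0, 0, 0, 0],
)

```text
clock: 2.55
eef_pos: [0.4576, -0.1923, 0.1921]
tool_rot: [0.996, 0.09, 0.0, 0.0]
ft_force: [0.7, -2.0, 0.1]
grip_width: 0.0004
grasp_force: 0.0
```

arm_command(
  slide=[
    [3, -2, 2],
    [5.2, -3, 6],
    [5.2, -3, 11],
    [5.2, -3, 14.5],
    [5.2, -3, 15.5],
  ],
  spin=[0, 0, 0, 0, 0],
)

```text
clock: 3.18
eef_pos: [0.4999, -0.1541, 0.0344]
tool_rot: [0.996, 0.09, -0.002, -0.001]
ft_force: [-0.1, -0.7, 0.3]
grip_width: 0.0001
grasp_force: 0.0
```

arm_command(
  slide=[
    [1, 0, 0],
    [2, 0, 0],
    [2.4, 0, 0],
    [2.8, 0, -0.2],
    [3.2, 0, -0.5],
  ],
  spin=[0, 0, 0, 0, 0],
)

```text
clock: 3.8
eef_pos: [0.5338, -0.1491, 0.0423]
tool_rot: [0.996, 0.09, 0.0, 0.0]
ft_force: [-0.2, 0.9, 0.2]
grip_width: 0.0001
grasp_force: 0.0
```

arm_command(
  slide=[
    [0.5, 0, -0.4],
    [1, 0, -0.7],
    [1.5, 0, -0.9],
    [2, 0, -1.1],
    [2.5, 0, -1.2],
  ],
  spin=[0, 0, 0, 0, 0],
)

```text
clock: 4.42
eef_pos: [0.5584, -0.1445, 0.0539]
tool_rot: [0.996, 0.09, -0.0, 0.0]
ft_force: [-0.2, -0.8, 1.0]
grip_width: -0.0003
grasp_force: 0.0
```

arm_command(
  slide=[
    [0.3, 0, 0],
    [0.6, 0, 0],
    [0.9, 0, 0],
    [1.1, 0, 0],
    [1.1, 0, 0],
  ],
  spin=[0, 0, 0, 0, 0],
)

```text
clock: 5.05
eef_pos: [0.569, -0.1426, 0.0538]
tool_rot: [0.996, 0.09, -0.0, 0.0]
ft_force: [0.3, 0.0, -0.4]
grip_width: -0.0002
grasp_force: 0.0
```

```bash
python3 fit2.py | head -2; python3 -c "
from h import *
p=shot('scene'); cv2.imwrite('pics/s1.png',cv2.resize(p['pixels'][130:260,260:460,::-1],None,fx=4,fy=4)); o=get_obs(); print(o['ft_force'],o['eef_pos'])"
```

```text
539 [ 0.0017 -0.0012  0.0301] [0.0686 0.0999 0.0789]
slope angle -0.5851186584476796 normal [ 0.6141 -0.0344  0.7885] angle 0.6624378704445917 res 0.005596005470534126 [0.0256 0.0583 0.0593]
[-0.0522 -0.279  -0.0613] [ 0.5688 -0.1426  0.0538]Traceback (most recent call last):
  File "fit2.py", line 12, in <module>
    k=box(*b)&(z>.06)&(z<.2); print(nm,np.percentile(C[k],[1,99],axis=0))
                                       ~~~~~~~~~~~~~^^^^^^^^^^^^^^^^^^^^
    return _quantile_unchecked(
        a, q, axis, out, overwrite_input, method, keepdims, weights)
    return _ureduce(a,
                    func=_quantile_ureduce_func,
    ...<5 lines>...
                    overwrite_input=overwrite_input,
                    method=method)
    r = func(a, **kwargs)
    result = _quantile(arr,
                       quantiles=q,
    ...<2 lines>...
                       out=out,
                       weights=wgt)
    slices_having_nans = np.isnan(arr[-1, ...])
                                  ~~~^^^^^^^^^
IndexError: index -1 is out of bounds for axis 0 with size 0
```

View pics/s1.png

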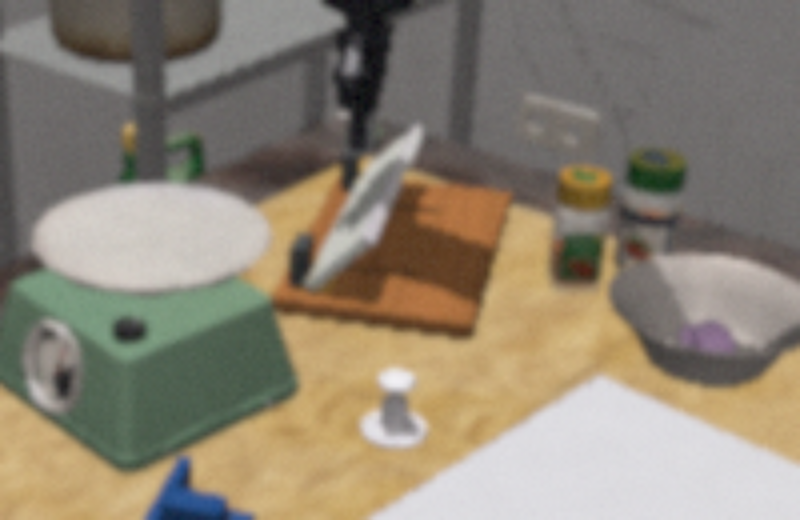

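```bash
python3 - <<'E'
from h import *
o=get_obs(); e=np.array(o["eef_pos"]); print(o["clock"],e)
for n in("scene","top"):
    p=shot(n); q=cv2.projectPoints(np.array([e,e+[0,0,.05],[.216,-.45,.192]]),np.array(p["rvec"]),np.array(p["tvec"]),p["intrinsics"],None)[0]; print(n,q.reshape(-1,2), [ (l["centre"],l["confidence"]) for l in landmark_of(p,"guard_edge")])
cv2.imwrite('pics/t2.png',cv2.resize(p['pixels'][150:300,300:460,::-1],None,fx=4,fy=4))
E
```

```text
5.15 [ 0.5688 -0.1426  0.0538]
scene [[349.0145 178.5124]
 [349.6468 164.6372]
 [479.417  127.5904]] []
top [[375.9015 209.7509]
 [378.5044 207.3117]
 [523.2171 353.1082]] [([378.3, 221.9], 0.56)]
```

View pics/t2.png

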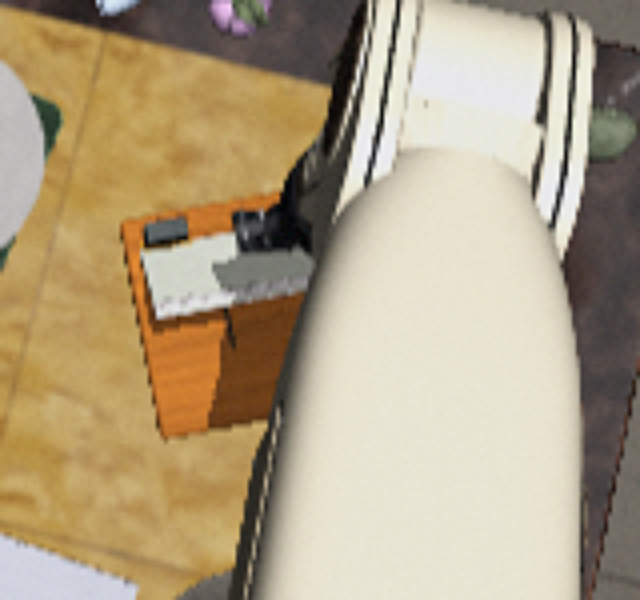

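```bash
python3 - <<'E'
from h import *
Rb=R.from_euler('z',10.3,degrees=True).as_matrix(); O=np.array([.532,-.149,0])
for n,b in(("scene",(335,372,140,200)),("top",(332,385,190,235))):
    p=shot(n); C=cloud(p); C[p["range_z"]<=0]=np.nan; B=(C-O)@Rb; g=p["pixels"].max(-1)
    for v in range(b[2],b[3],3 if n=="scene" else 4):
        print(n,v,[(u,int(g[v,u]),*[int(round(x*1000)) for x in np.nan_to_num(B[v,u],nan=9)]) for u in range(b[0],b[1],5)])
E
```

```text
scene 140 [(335, 120, 289, -864, -125), (340, 76, 273, -924, -143), (345, 27, 52, 19, 193), (350, 43, 31, 44, 203), (355, 29, 20, 21, 197), (360, 113, 242, -1459, -319), (365, 112, 201, -1430, -305), (370, 115, 164, -1416, -297)]
scene 143 [(335, 70, 294, -886, -151), (340, 75, 380, -1415, -341), (345, 65, 52, 17, 182), (350, 60, 32, 37, 191), (355, 30, 20, 18, 186), (360, 110, 238, -1442, -335), (365, 113, 201, -1437, -330), (370, 115, 161, -1409, -316)]
scene 146 [(335, 95, 426, -1456, -382), (340, 79, 386, -1448, -376), (345, 82, 44, 53, 186), (350, 59, 34, 27, 178), (355, 31, 20, 15, 175), (360, 114, 237, -1447, -360), (365, 108, 199, -1432, -351), (370, 110, 160, -1413, -340)]
scene 149 [(335, 100, 426, -1460, -408), (340, 75, 383, -1435, -394), (345, 50, 43, 58, 178), (350, 33, 27, 60, 181), (355, 51, 20, 10, 164), (360, 114, 234, -1430, -377), (365, 108, 198, -1437, -376), (370, 117, 160, -1420, -365)]
scene 152 [(335, 101, 424, -1454, -429), (340, 78, 383, -1440, -419), (345, 30, 44, 51, 166), (350, 15, 28, 51, 168), (355, 73, 26, -22, 141), (360, 114, 235, -1449, -407), (365
[... 5844 characters left out ...]
57, 162, 2, 62, 74), (362, 106, 3, 42, 14), (367, 112, 1, 28, 12), (372, 113, -2, 15, 18), (377, 89, -39, 88, 579), (382, 199, -41, 83, 589)]
top 230 [(332, 189, 9, 127, 2), (337, 98, 5, 114, 20), (342, 100, 3, 100, 15), (347, 104, 0, 86, 19), (352, 171, -3, 73, 20), (357, 44, -5, 58, 17), (362, 102, -8, 45, 18), (367, 101, -11, 31, 19), (372, 104, -14, 17, 20), (377, 119, -45, 90, 585), (382, 205, -47, 85, 593)]
top 234 [(332, 195, -2, 130, -2), (337, 206, -6, 116, 18), (342, 200, -9, 103, 20), (347, 193, -11, 89, 18), (352, 190, -14, 75, 21), (357, 54, -17, 61, 21), (362, 105, -19, 47, 16), (367, 110, -22, 33, 17), (372, 81, -25, 19, 18), (377, 146, -51, 93, 592), (382, 217, -52, 87, 599)]
```

```bash
python3 - <<'E'
from h import *
Rb=R.from_euler('z',10.3,degrees=True).as_matrix(); O=np.array([.532,-.149,0])
p=shot("scene"); C=cloud(p); B=(C-O)@Rb; g=p["pixels"].max(-1)
for v in range(156,184,2): print(v,[(u,int(g[v,u]),*[int(round(x*1000)) for x in B[v,u]]) for u in range(344,357,2)])
cv2.imwrite('pics/s2.png',cv2.resize(p['pixels'][100:200,310:400,::-1],None,fx=6,fy=6,interpolation=cv2.INTER_NEAREST))
E
```

```text
156 [(344, 89, 367, -1514, -478), (346, 44, 45, 28, 144), (348, 31, 37, 34, 147), (350, 24, 32, 30, 146), (352, 28, 26, 28, 146), (354, 69, 25, -2, 135), (356, 112, 264, -1452, -443)]
158 [(344, 134, 118, -301, 2), (346, 141, 112, -309, 0), (348, 45, 41, 15, 133), (350, 25, 33, 20, 135), (352, 49, 26, 28, 139), (354, 94, 283, -1479, -471), (356, 108, 266, -1472, -466)]
160 [(344, 113, 115, -286, -1), (346, 104, 107, -288, 0), (348, 43, 41, 12, 124), (350, 30, 34, 16, 127), (352, 70, 29, 8, 124), (354, 96, 67, -246, 21), (356, 92, 66, -291, 3)]
162 [(344, 103, 110, -262, 1), (346, 84, 96, -232, 14), (348, 36, 41, 13, 118), (350, 33, 34, 11, 118), (352, 78, 29, 6, 117), (354, 101, 64, -234, 17), (356, 89, 63, -275, 1)]
164 [(344, 94, 105, -240, 1), (346, 78, 49, 5, 107), (348, 40, 41, 12, 111), (350, 30, 34, 11, 111), (352, 80, 28, 6, 110), (354, 86, 62, -224, 13), (356, 89, 60, -257, 0)]
166 [(344, 94, 101, -224, 0), (346, 83, 47, 9, 102), (348, 42, 40, 15, 105), (350, 38, 34, 11, 104), (352, 76, 28, 5, 102), (354, 77, 61, -218, 7), (356, 119, 55, -235, 1)]
168 [(344, 97, 97, -206, -1
[... 677 characters left out ...]
)]
176 [(344, 155, 74, -94, 17), (346, 59, 64, -81, 24), (348, 132, 57, -83, 24), (350, 198, 44, -54, 38), (352, 148, 33, -32, 50), (354, 110, 22, -5, 63), (356, 118, 11, 17, 74)]
178 [(344, 164, 69, -75, 18), (346, 143, 63, -79, 17), (348, 178, 50, -47, 33), (350, 156, 39, -26, 44), (352, 114, 27, 1, 58), (354, 110, 17, 21, 68), (356, 125, 8, 35, 75)]
180 [(344, 166, 66, -58, 18), (346, 176, 60, -64, 17), (348, 171, 44, -16, 40), (350, 117, 33, 5, 51), (352, 116, 22, 29, 64), (354, 134, 12, 50, 74), (356, 134, 6, 48, 74)]
182 [(344, 167, 62, -43, 18), (346, 170, 50, -15, 32), (348, 128, 39, 8, 44), (350, 115, 28, 31, 56), (352, 140, 17, 53, 68), (354, 193, 8, 67, 76), (356, 153, 4, 57, 72)]
```

View pics/s2.png

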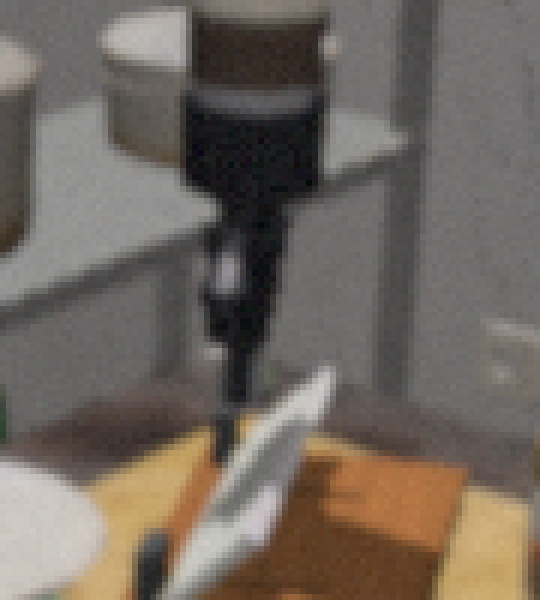

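The close-up shows the shut fingertip ending at full-frame row 168, above and behind the guard. That makes its height about 94 mm, while the reported TCP is at 54 mm. The fingers passed over the guard untouched. I'll check this tip offset before going on.

```bash
python3 - <<'E'
import workcell as w
print([n for n in dir(w) if not n.startswith('__')]); print(getattr(w,'grip_point_offset',None))
E
```

```text
['Unreachable', 'camera', 'get_obs', 'grip_point_offset', 'job_done', 'landmark_of', 'recognise']
0.0187
```

arm_command(
  slide=[
    [-1, 0, -1],
    [-3, 0, -2],
    [-6, 0, -2],
    [-9, 0, -2],
    [-9.5, 0, -1],
  ],
  spin=[0, 0, 0, 0, 0],
)

```text
clock: 6.12
eef_pos: [0.4742, -0.1602, 0.0649]
tool_rot: [0.996, 0.09, 0.001, 0.0]
ft_force: [0.3, -0.6, -0.6]
grip_width: -0.0001
grasp_force: 0.0
```

```bash
cat > tip.py <<'E'
from h import *
Rb=R.from_euler('z',10.3,degrees=True).as_matrix(); O=np.array([.532,-.149,0])
p=shot("scene"); C=cloud(p); B=(C-O)@Rb; g=p["pixels"].max(-1)
o=get_obs(); e=np.array(o["eef_pos"]); T=(C-e)@Rb
print(o["clock"],(e-O)@Rb,np.array(o["ft_force"]))
m=(abs(T[...,0])<.02)&(abs(T[...,1])<.03)&(T[...,2]>-.02)&(T[...,2]<.09)&(g<110)&(B[...,2]>.025)
m&=cv2.morphologyEx(m.astype(np.uint8),cv2.MORPH_OPEN,np.ones((2,2)))>0
P=B[m]; 
for lo in np.arange(.02,.15,.01):
    k=(P[:,2]>=lo)&(P[:,2]<lo+.01)
    if k.any(): print(round(lo,3),k.sum(),P[k].min(0),P[k].max(0))
E
python3 tip.py
```

```text
6.175 [-0.0594 -0.0002  0.0631] [-1.8164  0.7581 -1.1014]
0.1 7 [-0.0685  0.0016  0.1046] [-0.0531  0.0083  0.1095]
0.11 19 [-0.0698 -0.0074  0.1109] [-0.0526  0.0147  0.1197]
0.12 18 [-0.0699 -0.      0.1202] [-0.0523  0.016   0.1294]
0.13 18 [-0.0698  0.0044  0.1303] [-0.054   0.0165  0.1394]
0.14 3 [-0.0635  0.0133  0.1436] [-0.0576  0.0166  0.1445]
```

arm_command(
  slide=[
    [0, 0, 2],
    [0, 0, 4],
    [0, 0, 5.5],
    [0, 0, 6.3],
    [1, 0, 6.3],
  ],
  spin=[0, 0, 0, 0, 0],
)

```text
clock: 6.8
eef_pos: [0.4848, -0.1577, 0.0002]
tool_rot: [0.996, 0.09, -0.001, -0.0]
ft_force: [-0.2, -0.2, -0.6]
grip_width: -0.0002
grasp_force: 0.0
```

```bash
python3 tip.py
```

```text
6.85 [-0.0452 -0.0007  0.0011] [ 1.376  -0.1853  0.4515]
0.04 10 [-0.0579  0.0019  0.041 ] [-0.0449  0.0138  0.0491]
0.05 13 [-0.057   0.007   0.0512] [-0.0445  0.0157  0.058 ]
0.06 11 [-0.0566  0.0038  0.0603] [-0.0467  0.0153  0.0678]
0.07 5 [-0.0588  0.0062  0.0706] [-0.0465  0.0138  0.0733]
```

arm_command(
  slide=[
    [1.5, 0, 0],
    [2.8, 0, 0],
    [3.6, 0, 0],
    [4.0, 0, -0.1],
    [4.5, 0, -0.4],
  ],
  spin=[0, 0, 0, 0, 0],
)

```text
clock: 7.48
eef_pos: [0.5268, -0.1503, 0.0044]
tool_rot: [0.996, 0.09, -0.003, 0.0]
ft_force: [-7.9, -2.9, 6.0]
grip_width: 0.0
grasp_force: 4.0
```

arm_command(
  slide=[
    [0.5, 0, -0.4],
    [1, 0, -0.7],
    [1.5, 0, -0.9],
    [2, 0, -1.1],
    [2.5, 0, -1.2],
  ],
  spin=[0, 0, 0, 0, 0],
)

```text
clock: 8.1
eef_pos: [0.5548, -0.1452, 0.0169]
tool_rot: [0.996, 0.09, 0.0, 0.0]
ft_force: [-2.5, 0.3, 2.0]
grip_width: -0.0004
grasp_force: 1.0
```

```bash
python3 tip.py|head -1; python3 fit2.py 2>/dev/null| head -2
```

```text
8.15 [ 0.024  -0.0004  0.0171] [-0.5056  0.0391  1.3573]
150 [0.0339 0.0202 0.0331] [0.0692 0.1    0.0952]
slope angle -1.0213673369009866 normal [ 0.9046 -0.0585  0.4223] angle 1.1348191386211481 res 0.004370332734005319 [0.0475 0.0732 0.0734]
```

Contact made and the guard is rising. Now the rest, against the posts.

arm_command(
  slide=[
    [0.3, 0, 0],
    [0.6, 0, 0],
    [0.8, 0, 0],
    [1.0, 0, 0],
    [1.1, 0, 0],
  ],
  spin=[0, 0, 0, 0, 0],
)

```text
clock: 8.82
eef_pos: [0.5651, -0.1433, 0.0168]
tool_rot: [0.996, 0.09, 0.0, -0.0]
ft_force: [-1.1, -0.5, 1.8]
grip_width: 0.0002
grasp_force: 0.7
```

arm_command(
  slide=[
    [0.1, 0, 0],
    [0.2, 0, 0],
    [0.3, 0, 0],
    [0.4, 0, 0],
    [0.4, 0, 0],
  ],
  spin=[0, 0, 0, 0, 0],
)

```text
clock: 9.45
eef_pos: [0.5662, -0.1431, 0.0168]
tool_rot: [0.996, 0.09, -0.002, 0.0]
ft_force: [-8.3, -1.2, 5.7]
grip_width: -0.0
grasp_force: 4.2
```

arm_command(
  slide=[
    [-2, 0, 0],
    [-5, 0, -2],
    [-5, 0, -7],
    [-5, -3, -12],
    [-5, -9, -14],
  ],
  spin=[0, 0, 0, 0, 0],
  jaw=7,
)

```text
clock: 10.07
eef_pos: [0.5069, -0.0644, 0.1602]
tool_rot: [0.996, 0.088, 0.004, 0.001]
ft_force: [1.4, 0.7, -0.8]
grip_width: 0.0704
grasp_force: 0.0
```

arm_command(
  slide=[
    [0, -6, 0],
    [0, -12, 0],
    [0, -18, 0],
    [0, -24, 0],
    [0, -30, 0],
  ],
  spin=[0, 0, 0, 0, 0],
)

```text
clock: 10.7
eef_pos: [0.472, 0.137, 0.1567]
tool_rot: [0.992, 0.127, -0.003, -0.021]
ft_force: [0.6, -0.2, -0.1]
grip_width: 0.07
grasp_force: 0.0
```

```bash
cat > st.py <<'E'
from h import *
o=get_obs(); e=np.array(o["eef_pos"]); y=R.from_quat(o["tool_rot"]).as_matrix(); print("t",o["clock"],"eef",e,"yaw",np.degrees(np.arctan2(y[1,0],y[0,0])))
p=shot("top"); C=cloud(p); C[p["range_z"]<=0]=np.nan; z=C[...,2]
Rb=R.from_euler('z',10.3,degrees=True).as_matrix(); O=np.array([.532,-.149,0]); B=(C-O)@Rb
hsv=cv2.cvtColor(p["pixels"],cv2.COLOR_RGB2HSV)
m=(abs(B[...,0]-.04)<.06)&(abs(B[...,1])<.11)&(z>.045)&(z<.12)&(hsv[...,1]<60)&(hsv[...,2]>120)
P=B[m]
if len(P)>10: print("guard",len(P),np.percentile(P,[2,50,98],axis=0))
bl=(hsv[...,1]>130)&(hsv[...,0]>100)&(hsv[...,0]<130)&(hsv[...,2]>40)&(z>.003)&(z<.3)&(C[...,1]<.40)&(C[...,0]<.65)
P=C[bl]; k=P[:,2]>P[:,2].max()-.008 if len(P) else []
print("blue",bl.sum(),P.max(0) if len(P) else "")
rib=bl&(z>np.percentile(P[:,2],97)-.006)
for nm,q in(("all",P),("rib",C[rib])): print(nm,cv2.minAreaRect((q[:,:2]*1000).astype(np.float32)),(cv2.minAreaRect((((q-O)@Rb)[:,:2]*1000).astype(np.float32))))
E
python3 st.py
```

```text
t 10.7 eef [0.472  0.137  0.1567] yaw 14.549539702160642
guard 337 [[ 0.0447 -0.1056  0.0525]
 [ 0.0501 -0.0003  0.0908]
 [ 0.0616  0.1056  0.0947]]
blue 22 [ 0.5694 -0.1997  0.1095]
all ((451.4141845703125, -214.3605194091797), (20.914093017578125, 235.45330810546875), 87.91139221191406) ((-90.97380828857422, -49.89828872680664), (20.914087295532227, 235.4533233642578), 77.61139678955078)
rib ((345.7054748535156, -207.382568359375), (14.283802032470703, 24.2876033782959), 30.1766300201416) ((-193.73135375976562, -24.131877899169922), (14.283790588378906, 24.287593841552734), 19.876602172851562)
```

arm_command(
  slide=[
    [0, 0, 0],
    [0, 0, 0],
    [0, 0, 0],
    [0, 0, 0],
    [0, 0, 0],
  ],
  spin=[0, 0, 0, 0, 0],
)

```text
clock: 11.38
eef_pos: [0.4716, 0.136, 0.1567]
tool_rot: [0.992, 0.126, -0.003, -0.021]
ft_force: [0.5, -0.8, 0.1]
grip_width: 0.0699
grasp_force: 0.0
```

```bash
python3 -c "
from h import *
o=get_obs(); Y=R.from_quat(o['tool_rot']).as_matrix(); e=np.array(o['eef_pos']); print(e,Y, Y.T@(np.array([.496,.2895,e[2]])-e))"
```

```text
[0.4716 0.136  0.1567] [[ 0.9683  0.2495 -0.0118]
 [ 0.2498 -0.9675  0.0401]
 [-0.0014 -0.0418 -0.9991]] [ 0.062  -0.1425  0.0059]
```

```bash
python3 -c "
from h import *
o=get_obs(); print(np.array(o['joint_pos']),np.array(o['ft_torque']))"
```

```text
[ 0.2514  0.242  -0.0868  1.2433  0.0418  3.1406] [-0.0034 -0.0106  0.0275]
```

arm_command(
  slide=[
    [0, -1, 0],
    [0, -2, 0],
    [0, -3, 0],
    [0, -3, 0],
    [0, -3, 0],
  ],
  spin=[0, 0, 0, 0, 0],
)

```text
clock: 12.0
eef_pos: [0.468, 0.1507, 0.1579]
tool_rot: [0.99, 0.137, -0.005, -0.027]
ft_force: [-0.1, -0.1, -0.1]
grip_width: 0.0697
grasp_force: 0.0
```

```bash
python3 -c "
from h import *
o=get_obs(); print(np.array(o['joint_pos']),o['eef_pos'],R.from_quat(o['tool_rot']).as_matrix())
p=shot('scene'); cv2.imwrite('pics/s3.png',p['pixels'][0:320,150:600,::-1])"
```

```text
[ 0.2737  0.2431 -0.0827  1.2467  0.0543  3.1406] [0.468  0.1507 0.1579] [[ 0.9625  0.2707 -0.0163]
 [ 0.2712 -0.9611  0.0518]
 [-0.0016 -0.0543 -0.9985]]
```

View pics/s3.png

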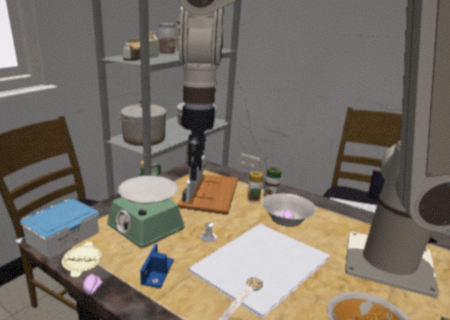

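arm_command(
  slide=[
    [0, 0, 0],
    [0, 0, 0],
    [0, 0, 0],
    [0, 0, 0],
    [0, 0, 0],
  ],
  spin=[-10, -20, -30, -40, -50],
)

```text
clock: 12.68
eef_pos: [0.4681, 0.1505, 0.1579]
tool_rot: [0.838, 0.545, 0.007, -0.026]
ft_force: [-0.5, 0.2, 0.4]
grip_width: 0.0701
grasp_force: 0.0
```

```bash
python3 -c "
from h import *
o=get_obs(); print(np.array(o['joint_pos']),o['eef_pos'],R.from_quat(o['tool_rot']).as_matrix())"
```

```text
[ 0.2732  0.2431 -0.0828  1.2466  0.0544  2.2622] [0.4681 0.1505 0.1579] [[ 0.4065  0.9135 -0.0163]
 [ 0.9128 -0.4052  0.0519]
 [ 0.0408 -0.0359 -0.9985]]
```

arm_command(
  slide=[
    [0, 0, 0],
    [0, 0, 0],
    [0, 0, 0],
    [0, 0, 0],
    [0, 0, 0],
  ],
  spin=[-10.5, -21, -31.5, -42, -52.5],
)

```text
clock: 13.3
eef_pos: [0.4681, 0.1505, 0.1579]
tool_rot: [0.511, 0.859, 0.018, -0.02]
ft_force: [0.3, -0.6, 0.1]
grip_width: 0.07
grasp_force: 0.0
```

arm_command(
  slide=[
    [0, 0, 0],
    [0, 0, 0],
    [0, 0, 0],
    [0, 0, 0],
    [0, 0, 0],
  ],
  spin=[-10.5, -21, -31.5, -42, -52.5],
)

```text
clock: 13.92
eef_pos: [0.4681, 0.1505, 0.1579]
tool_rot: [0.078, 0.997, 0.025, -0.01]
ft_force: [0.8, 0.0, 0.4]
grip_width: 0.0702
grasp_force: 0.0
```

arm_command(
  slide=[
    [0, 0, 0],
    [0, 0, 0],
    [0, 0, 0],
    [0, 0, 0],
    [0, 0, 0],
  ],
  spin=[-10.5, -21, -31.5, -42, -52.5],
)

```text
clock: 14.55
eef_pos: [0.4681, 0.1505, 0.1579]
tool_rot: [-0.371, 0.928, 0.027, 0.002]
ft_force: [0.5, -0.6, -0.3]
grip_width: 0.0701
grasp_force: 0.0
```

arm_command(
  slide=[
    [0, 0, 0],
    [0, 0, 0],
    [0, 0, 0],
    [0, 0, 0],
    [0, 0, 0],
  ],
  spin=[-10.5, -21, -31.5, -42, -52.5],
)

```text
clock: 15.18
eef_pos: [0.4681, 0.1505, 0.1579]
tool_rot: [0.743, -0.669, -0.023, -0.014]
ft_force: [-0.0, -0.3, -0.6]
grip_width: 0.0702
grasp_force: 0.0
```

arm_command(
  slide=[
    [0, 0, 0],
    [0, 0, 0],
    [0, 0, 0],
    [0, 0, 0],
    [0, 0, 0],
  ],
  spin=[-10.5, -21, -31.5, -42, -52.5],
)

```text
clock: 15.8
eef_pos: [0.4681, 0.1505, 0.1579]
tool_rot: [0.962, -0.271, -0.015, -0.023]
ft_force: [-0.2, -0.4, 0.1]
grip_width: 0.0704
grasp_force: 0.0
```

arm_command(
  slide=[
    [0, 0, 0],
    [0, 0, 0],
    [0, 0, 0],
    [0, 0, 0],
    [0, 0, 0],
  ],
  spin=[-10, -20, -30, -40, -45],
)

```text
clock: 16.42
eef_pos: [0.4681, 0.1505, 0.1579]
tool_rot: [0.993, 0.117, -0.005, -0.027]
ft_force: [-0.4, 0.8, -0.4]
grip_width: 0.0697
grasp_force: 0.0
```

```bash
cat > q.py <<'E'
from h import *
o=get_obs(); Y=R.from_quat(o['tool_rot']).as_matrix(); print(o["clock"],np.array(o['joint_pos']),np.array(o['eef_pos']),"z",Y[:,2],"yaw",np.degrees(np.arctan2(Y[1,0],Y[0,0])))
E
python3 q.py
```

```text
16.425 [ 0.2732  0.2431 -0.0827  1.2467  0.0544 -3.1023] [0.4681 0.1505 0.1579] z [-0.0163  0.0519 -0.9985] yaw 13.407890545423056
```

arm_command(
  slide=[
    [0, 2, 0],
    [0, 4, 0],
    [0, 6, 0],
    [0, 8, 0],
    [0, 9, 0],
  ],
  spin=[0, 0, 0, 0, 0],
)

```text
clock: 17.05
eef_pos: [0.4826, 0.097, 0.1529]
tool_rot: [0.996, 0.09, -0.003, -0.012]
ft_force: [-0.7, 0.3, -0.6]
grip_width: 0.0699
grasp_force: 0.0
```

```bash
python3 q.py
```

```text
17.05 [ 0.1811  0.2501 -0.0858  1.2396  0.0249 -3.1405] [0.4826 0.097  0.1529] z [-0.0091  0.0236 -0.9997] yaw 10.316731508458567
```

It works: the tilt went from 0.054 to 0.025. A little more of the same.

arm_command(
  slide=[
    [0, 1.5, 0],
    [0, 3, 0],
    [0, 4.5, 0],
    [0, 5.8, 0],
    [0, 5.8, 0],
  ],
  spin=[0, 0, 0, 0, 0],
)

```text
clock: 17.68
eef_pos: [0.4889, 0.0688, 0.1515]
tool_rot: [0.998, 0.069, -0.003, -0.0]
ft_force: [-0.2, 0.1, 0.5]
grip_width: 0.0703
grasp_force: 0.0
```

```bash
python3 q.py
```

```text
17.675 [ 0.1392  0.2544 -0.0837  1.2379  0.0009 -3.1406] [0.4889 0.0688 0.1515] z [-0.0053  0.0002 -1.    ] yaw 7.920986661725875
```

arm_command(
  slide=[
    [0, 0, 0],
    [0, 0, 0],
    [0, 0, 0],
    [0, 0, 0],
    [0, 0, 0],
  ],
  spin=[10.5, 21, 31.5, 42, 52.5],
)

```text
clock: 18.3
eef_pos: [0.4888, 0.0693, 0.1515]
tool_rot: [0.924, -0.382, -0.002, 0.001]
ft_force: [-0.5, 0.8, -0.3]
grip_width: 0.0697
grasp_force: 0.0
```

arm_command(
  slide=[
    [0, 0, 0],
    [0, 0, 0],
    [0, 0, 0],
    [0, 0, 0],
    [0, 0, 0],
  ],
  spin=[10.5, 21, 31.5, 42, 52.5],
)

```text
clock: 18.92
eef_pos: [0.4888, 0.0694, 0.1515]
tool_rot: [-0.66, 0.751, 0.002, -0.002]
ft_force: [0.1, 0.5, -1.1]
grip_width: 0.0702
grasp_force: 0.0
```

arm_command(
  slide=[
    [0, 0, 0],
    [0, 0, 0],
    [0, 0, 0],
    [0, 0, 0],
    [0, 0, 0],
  ],
  spin=[10.5, 21, 31.5, 42, 52.5],
)

```text
clock: 19.55
eef_pos: [0.4888, 0.0693, 0.1515]
tool_rot: [-0.26, 0.966, 0.001, -0.002]
ft_force: [-0.6, -0.2, -0.3]
grip_width: 0.0699
grasp_force: 0.0
```

arm_command(
  slide=[
    [0, 0, 0],
    [0, 0, 0],
    [0, 0, 0],
    [0, 0, 0],
    [0, 0, 0],
  ],
  spin=[10, 20, 20.1, 20.1, 20.1],
)

```text
clock: 20.18
eef_pos: [0.4888, 0.0692, 0.1515]
tool_rot: [-0.091, 0.996, 0.0, -0.003]
ft_force: [-0.3, 0.2, 0.6]
grip_width: 0.07
grasp_force: 0.0
```

```bash
python3 q.py; python3 - <<'E'
from h import *
o=get_obs(); Y=R.from_quat(o['tool_rot']).as_matrix(); e=np.array(o['eef_pos']); print(Y.T@(np.array([.496,.2895,e[2]])-e))
p=shot("top"); C=cloud(p); hsv=cv2.cvtColor(p["pixels"],cv2.COLOR_RGB2HSV); z=C[...,2]
bl=(hsv[...,1]>130)&(hsv[...,0]>95)&(hsv[...,0]<130)&(z>.003)&(z<.07)&(abs(C[...,1]-.29)<.07)&(abs(C[...,0]-.5)<.05)&(p["range_z"]>0)
for lo,hi in((.003,.018),(.05,.065)):
    m=bl&(z>lo)&(z<hi); print(m.sum(),cv2.minAreaRect((C[m][:,:2]*1000).astype(np.float32)),np.median(z[m]))
m=bl&(z>.04)&(z<.048); u,s,vt=np.linalg.svd(C[m][:,:2]-C[m][:,:2].mean(0),full_matrices=False); print("plate yaw",np.degrees(np.arctan2(-vt[0,0],vt[0,1])),C[m].mean(0),m.sum())
E
```

```text
20.175 [ 0.14    0.2543 -0.0837  1.2379  0.0009 -0.0422] [0.4888 0.0692 0.1515] z [-0.0053  0.0002 -1.    ] yaw -169.55909417872573
[-0.047   0.2153  0.    ]
356 ((496.608642578125, 289.61505126953125), (42.27843475341797, 109.32601928710938), 11.607124328613281) 0.009789999394986792
98 ((496.4674987792969, 290.0050048828125), (37.14372253417969, 20.379268646240234), 6.964081287384033) 0.0541760167862302
plate yaw 8.685784936233857 [0.5164 0.2914 0.0443] 136
```

arm_command(
  slide=[
    [-1, 5, 0],
    [-2, 10, 0],
    [-3, 15, 0],
    [-4, 19, 0],
    [-4.5, 21.5, 0],
  ],
  spin=[0, 0, 0, 0, 0],
)

```text
clock: 20.85
eef_pos: [0.4943, 0.2909, 0.1513]
tool_rot: [-0.092, 0.996, 0.0, -0.003]
ft_force: [-0.4, -0.4, 0.2]
grip_width: 0.07
grasp_force: 0.0
```

arm_command(
  slide=[
    [0, 0, 2],
    [0, 0, 5],
    [0, 0, 8],
    [0, 0, 9],
    [0, 0, 9],
  ],
  spin=[0, 0, 0, 0, 0],
)

```text
clock: 21.48
eef_pos: [0.4937, 0.2886, 0.0612]
tool_rot: [-0.09, 0.996, 0.0, -0.003]
ft_force: [-0.1, 0.7, -0.2]
grip_width: 0.0698
grasp_force: 0.0
```

```bash
python3 q.py;python3 - <<'E'
from h import *
o=get_obs(); Y=R.from_quat(o['tool_rot']).as_matrix(); e=np.array(o['eef_pos']); print(Y.T@(np.array([.4942,.2897,e[2]])-e))
p=shot("scene"); C=cloud(p); g=p["pixels"].max(-1); T=(C-e)@Y
m=(abs(T[...,0])<.02)&(abs(T[...,1])<.06)&(T[...,2]<.0)&(T[...,2]>-.09)&(g<70)&(C[...,2]>.065)&(p["range_z"]>0)
print(m.sum(),np.percentile(C[m],[1,5,50,95],axis=0),np.percentile(T[m],[2,50,98],axis=0))
cv2.imwrite('pics/s4.png',cv2.resize(p['pixels'][190:320,240:380,::-1],None,fx=4,fy=4))
E
```

```text
21.475 [ 0.5273  0.4713 -0.0115  1.0936  0.0028  0.3462] [0.4937 0.2886 0.0612] z [-0.0063 -0.0004 -1.    ] yaw -169.62505252631345
[-0.0007  0.001  -0.    ]
168 [[0.4774 0.2497 0.109 ]
 [0.4788 0.2505 0.111 ]
 [0.491  0.2549 0.1271]
 [0.5049 0.3367 0.145 ]] [[-0.0068 -0.0385 -0.087 ]
 [ 0.0031 -0.0342 -0.0659]
 [ 0.0103  0.0495 -0.0481]]
```

View pics/s4.png

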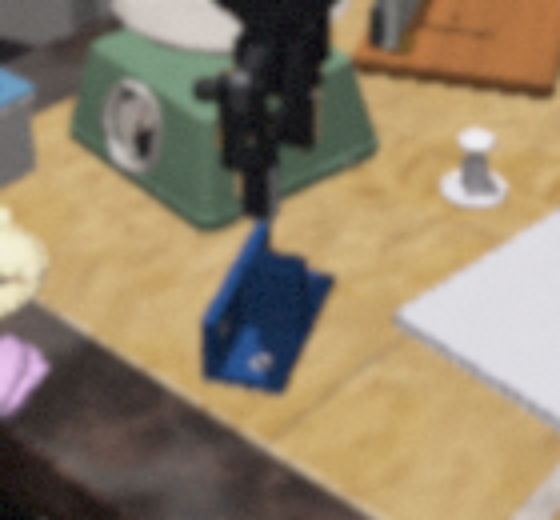

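The open fingers hang straight above the bracket (tip at about (262,215) in the crop, roughly 109 mm up), which fits the 40 mm offset plus the opening retraction. I'll descend and grip.

arm_command(
  slide=[
    [0, 0, 3],
    [0, 0, 6],
    [0, 0, 7.5],
    [0, 0, 8.1],
    [0, 0, 8.1],
  ],
  spin=[0, 0, 0, 0, 0],
)

```text
clock: 22.15
eef_pos: [0.4941, 0.2891, -0.0188]
tool_rot: [-0.09, 0.996, 0.001, -0.002]
ft_force: [-0.0, 0.2, -0.4]
grip_width: 0.0703
grasp_force: 0.0
```

arm_command(
  slide=[
    [0, 0, 0],
    [0, 0, 0],
    [0, 0, 0],
    [0, 0, 0],
    [0, 0, 0],
  ],
  spin=[0, 0, 0, 0, 0],
  jaw=0,
)

```text
clock: 22.78
eef_pos: [0.4941, 0.2891, -0.0188]
tool_rot: [-0.09, 0.996, 0.001, -0.002]
ft_force: [0.2, 0.1, 4.8]
grip_width: 0.0194
grasp_force: 59.2
```

arm_command(
  slide=[
    [0, 0, 0],
    [0, 0, 0],
    [0, 0, -0.5],
    [0, 0, -1.5],
    [0, 0, -3],
  ],
  spin=[0, 0, 0, 0, 0],
)

```text
clock: 23.4
eef_pos: [0.493, 0.2884, 0.0105]
tool_rot: [-0.09, 0.996, -0.0, -0.003]
ft_force: [0.6, -0.4, -1.4]
grip_width: 0.0192
grasp_force: 58.5
```

arm_command(
  slide=[
    [0, 0, -4],
    [0, 0, -8],
    [0, -1, -12],
    [0, -4, -13],
    [0, -8, -13],
  ],
  spin=[0, 0, 0, 0, 0],
)

```text
clock: 24.02
eef_pos: [0.51, 0.2105, 0.1432]
tool_rot: [-0.091, 0.996, 0.001, -0.0]
ft_force: [0.1, -0.6, -2.3]
grip_width: 0.0195
grasp_force: 58.9
```

```bash
python3 q.py;python3 - <<'E'
from h import *
p=shot("scene"); C=cloud(p); hsv=cv2.cvtColor(p["pixels"],cv2.COLOR_RGB2HSV); o=get_obs(); e=np.array(o["eef_pos"]); z=C[...,2]
Y=R.from_quat(o['tool_rot']).as_matrix(); T=(C-e)@Y
m=(hsv[...,1]>130)&(hsv[...,0]>100)&(hsv[...,0]<130)&(np.linalg.norm(C-e,axis=-1)<.12)
print(m.sum(),np.percentile(C[m],[2,98],axis=0),np.percentile(T[m],[1,99],axis=0))
P=T[m]; f=P[P[:,0]<np.percentile(P[:,0],40)]; n=np.linalg.svd(f-np.median(f,0))[2][2]; print("plate normal in tool",n)
E
```

```text
24.025 [0.39   0.3672 0.0525 1.2561 0.0022 0.2072] [0.51   0.2105 0.1432] z [-0.0009  0.002  -1.    ] yaw -169.52478203889157
391 [[0.4869 0.1848 0.1675]
 [0.5308 0.2686 0.2127]] [[-0.0266 -0.0228 -0.0749]
 [ 0.0161  0.0615 -0.0245]]
plate normal in tool [ 0.9981  0.0402 -0.046 ]
```

arm_command(
  slide=[
    [0.5, -4, 0],
    [1, -9, 0],
    [2, -14, 0],
    [3, -19.5, 0],
    [4, -25, 0],
  ],
  spin=[0, 0, 0, 0, 0],
)

```text
clock: 24.7
eef_pos: [0.5143, -0.0446, 0.1413]
tool_rot: [-0.09, 0.996, 0.0, -0.002]
ft_force: [1.0, -0.1, -1.0]
grip_width: 0.0189
grasp_force: 59.2
```

arm_command(
  slide=[
    [0.1, -5, 0],
    [0.1, -9, 0],
    [0.1, -10.7, 0],
    [0.1, -10.7, 2],
    [0.1, -10.7, 5],
  ],
  spin=[0, 0, 0, 0, 0],
)

```text
clock: 25.32
eef_pos: [0.5336, -0.1484, 0.0912]
tool_rot: [-0.09, 0.996, 0.0, -0.001]
ft_force: [0.8, 0.7, -1.7]
grip_width: 0.019
grasp_force: 59.3
```

```bash
python3 q.py;python3 - <<'E'
from h import *
Rb=R.from_euler('z',10.3,degrees=True).as_matrix(); O=np.array([.532,-.149,0])
e=np.array(get_obs()["eef_pos"]); print("tcp board",(e-O)@Rb)
for n in("scene","top"):
    p=shot(n); C=cloud(p); hsv=cv2.cvtColor(p["pixels"],cv2.COLOR_RGB2HSV); B=(C-O)@Rb
    m=(hsv[...,1]>110)&(hsv[...,0]>100)&(hsv[...,0]<130)&(np.linalg.norm(C-e,axis=-1)<.12)&(p["range_z"]>0)
    if m.sum()>5: print(n,m.sum(),np.percentile(B[m],[1,99],axis=0))
    w=(abs(B[...,0]-.05)<.05)&(abs(B[...,1])<.115)&(B[...,2]>.084)&(B[...,2]<.1)&(hsv[...,1]<70)
    if w.sum()>5:
        P=B[w]; print("guard",w.sum(),np.percentile(P,[2,50,98],axis=0), "yaw err", np.degrees(np.polyfit(P[:,1],P[:,0],1)[0]))
E
```

```text
25.325 [-0.2709  0.4094 -0.0255  1.1379 -0.0007 -0.4517] [ 0.5336 -0.1484  0.0912] z [-0.0021 -0.0001 -1.    ] yaw -169.64216792121422
tcp board [0.0017 0.0003 0.0912]
scene 201 [[-0.0145 -0.0293  0.1176]
 [ 0.0293  0.0563  0.1787]]
guard 76 [[ 0.045  -0.0302  0.0851]
 [ 0.0503  0.0524  0.0903]
 [ 0.0561  0.1117  0.0922]] yaw err -0.2287473762721024
top 162 [[-0.0187  0.0092  0.0157]
 [ 0.0432  0.0595  0.1858]]
guard 183 [[ 0.0445 -0.0049  0.0871]
 [ 0.0497  0.0542  0.0906]
 [ 0.055   0.1097  0.0946]] yaw err -0.20035129470173219
```

arm_command(
  slide=[
    [0, 0, 3],
    [0, 0, 6],
    [0, 0, 8],
    [0, 0, 8.6],
    [0, 0, 8.8],
  ],
  spin=[0, 0, 0, 0, 0],
)

```text
clock: 26.05
eef_pos: [0.5327, -0.1483, 0.0032]
tool_rot: [-0.091, 0.996, 0.0, -0.002]
ft_force: [0.1, 0.0, -1.0]
grip_width: 0.0188
grasp_force: 59.3
```

arm_command(
  slide=[
    [0, 0, 0.1],
    [0, 0, 0.2],
    [0, 0, 0.3],
    [0, 0, 0.4],
    [0, 0, 0.4],
  ],
  spin=[0, 0, 0, 0, 0],
)

```text
clock: 26.68
eef_pos: [0.5322, -0.1486, -0.0007]
tool_rot: [-0.09, 0.996, 0.0, -0.002]
ft_force: [-1.9, 0.2, 5.5]
grip_width: 0.0194
grasp_force: 60.3
```

arm_command(
  slide=[
    [-0.3, 0, 0],
    [-0.6, 0, 0],
    [-0.9, 0, 0],
    [-1.2, 0, 0],
    [-1.2, 0, 0],
  ],
  spin=[0, 0, 0, 0, 0],
)

```text
clock: 27.3
eef_pos: [0.5448, -0.1466, -0.0007]
tool_rot: [-0.09, 0.996, -0.0, -0.002]
ft_force: [-0.3, 0.1, 4.5]
grip_width: 0.019
grasp_force: 60.2
```

arm_command(
  slide=[
    [-0.1, 0, 0],
    [-0.2, 0, 0],
    [-0.3, 0, 0],
    [-0.3, 0, 0],
    [-0.3, 0, 0],
  ],
  spin=[0, 0, 0, 0, 0],
)

```text
clock: 27.92
eef_pos: [0.5459, -0.1464, -0.0008]
tool_rot: [-0.09, 0.996, -0.0, -0.003]
ft_force: [-5.1, -0.9, 7.8]
grip_width: 0.0192
grasp_force: 60.7
```

arm_command(
  slide=[
    [-0.1, 0, 0],
    [-0.2, 0, 0],
    [-0.2, 0, 0],
    [-0.2, 0, 0],
    [-0.2, 0, 0],
  ],
  spin=[0, 0, 0, 0, 0],
)

```text
clock: 28.55
eef_pos: [0.5458, -0.1464, -0.0007]
tool_rot: [-0.09, 0.996, -0.0, -0.005]
ft_force: [-9.6, -1.7, 12.3]
grip_width: 0.0192
grasp_force: 61.3
```

```bash
python3 q.py;python3 - <<'E'
from h import *
Rb=R.from_euler('z',10.3,degrees=True).as_matrix(); O=np.array([.532,-.149,0])
F=[]
for n in("scene","top"):
    for i in range(3):
        p=shot(n); F.append(np.array(get_obs()["ft_force"])@Rb)
    C=cloud(p); hsv=cv2.cvtColor(p["pixels"],cv2.COLOR_RGB2HSV); B=(C-O)@Rb
    m=(hsv[...,1]>110)&(hsv[...,0]>100)&(hsv[...,0]<130)&(abs(B[...,0])<.07)&(abs(B[...,1])<.1)&(B[...,2]<.085)&(p["range_z"]>0)
    print(n,m.sum(),np.percentile(B[m],[1,99],axis=0))
    w=(abs(B[...,0]-.05)<.04)&(abs(B[...,1])<.115)&(B[...,2]>.075)&(B[...,2]<.1)&(hsv[...,1]<70)&(hsv[...,2]>110)
    print("guard",w.sum(),np.percentile(B[w],[2,50,98],axis=0)) if w.sum() else 0
    f=m&(B[...,2]>.023)&(B[...,2]<.033); print("foot",np.percentile(B[f],[1,50,99],axis=0)) if f.sum() else 0
    if n=="scene": cv2.imwrite('pics/s5.png',cv2.resize(p['pixels'][120:220,300:420,::-1],None,fx=6,fy=6))
print(np.mean(F,0))
E
```

```text
28.55 [-0.2597  0.526  -0.1025  0.9509 -0.0039 -0.4392] [ 0.5458 -0.1464 -0.0007] z [-0.0094 -0.0016 -1.    ] yaw -169.71149104814137
scene 197 [[-0.0023 -0.0276  0.0244]
 [ 0.0429  0.0568  0.071 ]]
guard 113 [[ 0.0454 -0.0702  0.0788]
 [ 0.0494  0.0413  0.0899]
 [ 0.0558  0.1128  0.0922]]
foot [[-0.0024 -0.0319  0.0239]
 [ 0.0174  0.0293  0.0278]
 [ 0.0411  0.056   0.0315]]
top 120 [[-0.0035  0.0104  0.025 ]
 [ 0.0449  0.0555  0.0701]]
guard 141 [[0.0448 0.0177 0.0871]
 [0.0501 0.064  0.0909]
 [0.0551 0.1106 0.0942]]
foot [[-0.0036  0.0109  0.0248]
 [ 0.0018  0.0349  0.0275]
 [ 0.0342  0.0553  0.0311]]
[-10.3051  -0.2921  11.7764]
```

View pics/s5.png

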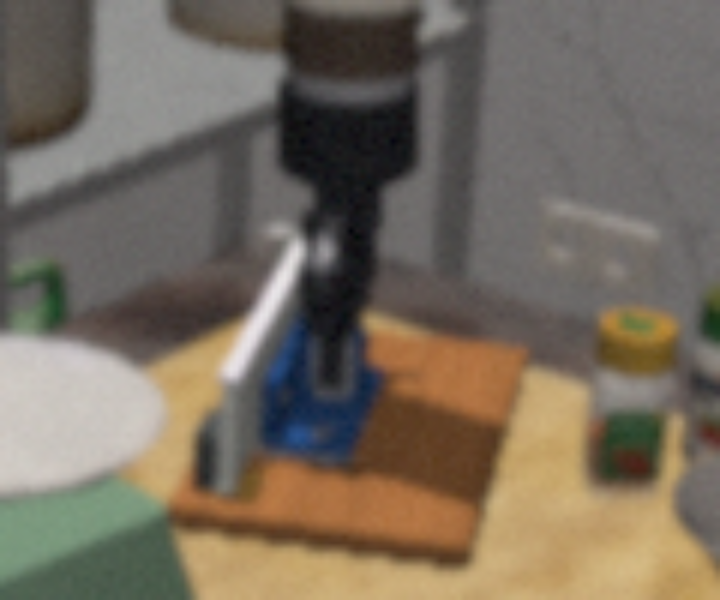

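The guard stands upright at about (260,340) in the crop, with the bracket flat against it at (310,400), held by the fingers and centred to about 1 mm. The wrist reads a steady 10 N push, so I'm handing in.

```bash
python3 -c "
from workcell import *
print(job_done()); print(get_obs()['ft_force'])"
```

```text
the job is handed in; nothing more can be done
None
the job is handed in; nothing more can be done
```

The job is handed in, at about 29 s of the 72 s allowed. The guard is upright against its posts. The bracket stands flat on the board between the lines, about 1 mm off centre. The fingers still hold it against the guard; the wrist read about 10 N of push, though sole friction may take up to 2 N of that before the guard. No verdict was returned.

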